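Check the test egg, then hold the charcoal blower on boost

ROBOT

A 6-joint arm with a two-finger parallel gripper is mounted at the origin on a cart in front of the work surface, level with it; the furniture and walls round the work are solid. World frame = base frame: x ahead of the robot, y to its left, z up, the work surface at z = 0. Lengths are in m, angles in degrees, forces in N, time in s.
With the tool pointing down it reaches from about 0.35 to 0.875 m from the base axis. Payload 4.2 kg.
Tool frame: the origin (TCP) lies on the centre line of the jaws, within the pads' length; the fingertips stand 25 mm ahead of it and the grasp point (between the pads) lies 6 mm ahead of it; z points along the fingers, y is the line along which they close (so a half turn about z gives the same grasp; the last joint's range is limited). The gripper opens to 87 mm and grips with 3 to 60 N. Pads are 19 mm wide; open, the fingers measure 117 mm over their backs; the gripper's body (75 mm by 190 mm) begins 51 mm behind the grasp point.
Start: joints at [-61.1, 22.042, 0.453, 0, -68.411, -14.817], TCP at [0.152, -0.606, 0.248] pointing down, gripper open.
Joint ranges: [-179.83, 179.83], [-69.29, 118.12], [-61.27, 80.66], [-181.25, 117.63], [-171.15, -9.14], [-177.46, 177.46]. Speed limits (degrees/s): [159.86, 159.86, 180, 180, 180, 180].

INTERFACE

Orientations are given as a 3x3 rotation matrix whose columns are the frame's x, y, z axes.
In Python, from station import r gives the robot as it stands.
- The arm moves only by the tool move_arm, never from a script. Its argument "series" is a list of rows, each an object with "grip": the opening, from 0 (shut) to 1 (fully open); "xyz": the shift along the tool's x, y, z in mm, a list of three; "angular": the turn, a rotation vector about the tool's x, y, z in rad, a list of three. A call has 1 to 10 rows; each row is the pose to reach, as a shift and turn from the pose commanded when the call began, along the tool's axes at that moment; what a row does not reach only later rows make up. A row lasts 1/10 s, in which the tool goes at most 50 mm and 8.59 degrees, less where a joint would pass 70% of its speed; a pose out of reach is approached as far as the arm can. A call with a gripper value outside its range is refused whole. The fingers move at their own pace and stop on an object; the grip force is fixed at half the most. Time passes only in rows, so rows that repeat a pose let the fingers close. It gives the time, the measured TCP pose, the force, the opening and the grip force at its end, in the units of the state.
- r.sense(): the state, without advancing time (a new reading comes with each control period).
- r.capture(name): name is "scene" or "top" or "wrist"; returns a dict with "img" (384x512x3 uint8, red, green, blue), "camera_matrix" (3x3 intrinsics, pixels), "rvec" (rotation vector, rad) and "tvec" (3), from world to camera coordinates, as OpenCV has them; the wrist camera has in their place "hand_eye" (4x4, takes a point from camera to tool coordinates, whose origin is the TCP and whose axes are the flange's). Camera axes: x right, y down, z forward; pixel columns grow to the right and rows downward; lengths in m; the calibration is good to about 2 mm. The wrist camera is an equidistant fisheye: a pixel r from the principal point sees the ray r / f radians off the axis. A picture is of the moment at which its call begins: read the wrist's pose just before it. There is no depth.
- r.finish_job(): hands the job in; it is judged then, once.
The state is a dict: "time_s": time; "joints": joint angles; "joint_velocities": joint speeds; "effort": joint torques, N m; "tcp_pos": TCP position; "ee_rot": TCP orientation; "wrist_force": force on the tool from outside, world axes, zero at the start; "moment": the same for the moment, N m; "gripper_width": opening from 0.0 (shut) to 1.0 (fully open); "gripper_force": force on a finger pad.
Only numpy, scipy, OpenCV 4.12 (cv2) and the standard library are available. Lean on these libraries where they do the work, as an engineer would, in place of code of your own. Each camera call takes 0.05 s, during which the arm holds its last target. There are 200 camera calls.

TASK

The coals are dying down. Take the pocket thermometer out of its cradle and point it at the middle of the egg on the wire rest from about 10 cm away, keeping it steady for a good second and a half to get a reading, then lay it back in its cradle as it was and let go of it. Then fan the fire: turn the blower's dial clockwise past its two click stops to the third, sprung boost position, and finish with the gripper still holding the dial there (it springs back if let go); leave the egg and the other things on the counter where they are.

Things in the scene. Friction and masses are not known exactly. Their poses are not given: they have to be found in the camera images.
- blower: grey and steel electric charcoal blower, fixed: flat console in front (112 mm along x, 122 mm wide, top 51 mm above the counter) with the dial at its centre; behind it a snail-shaped fan housing (x = 60 to 163 mm, up to 118 mm high) with motor on its right and spout along +x to x = 208 mm. Origin on the counter under the dial's axis; x towards the spout, z up.
- dial_grip (a point): the dial: black round skirt 48 mm across, 5 mm thick, on the console, with a bar grip across it 46 mm long, 13 mm wide, 20 mm high (top 77 mm above the counter). The point is on the upright turning axis, in the bar, 69.5 mm above the counter; its x axis runs along the bar to the white pointer end and turns with it. Off: pointer 0.70 rad counter-clockwise of the blower's +x.
- dial (a joint): dial angle in rad, 0 = off (line mark), growing clockwise from above. Click stops at 0.44 (one raised dot) and 0.90 (two dots), where it stays; third, boost, at 1.35 (three dots); hard stop at 1.40. Clicking over takes up to 0.2 N m; at boost it pushes back with about 0.15 N m and is thrown back to the second stop if let go. Can be turned all the way in one grasp of the bar.
- thermometer: grey pocket infrared thermometer: bar 128 mm long, 28 mm wide, 24 mm high, about 90 g, with a round black lens collar 21 mm across at one end, display and button on top. Origin at the centre of its underside, x towards the lens, z up. It looks straight ahead along x, 12 mm above the underside. Starts level in the cradle.
- lens (a point): the front of the lens, 68 mm ahead of the thermometer's origin, 12 mm above its underside; x points along the line of sight.
- cradle: fixed aluminium cradle: base 130 x 46 x 5 mm, two saddles 12 mm thick at x = -47 and 47 mm that carry the thermometer's underside 30 mm above the counter, between cheeks 34 mm apart, flared, up to 50 mm high. Between the saddles its sides are free to grip from above. Origin on the counter under the middle, x along the channel; the thermometer lies origin over origin, lens to +x.
- egg_rest: small steel wire frame (46 x 34 mm, 62 mm high) on a flat 60 x 52 mm foot, fixed to the counter; the egg lies in it. Origin on the counter under its middle.
- egg_middle (a point): centre of the white goose egg, 67 x 54 x 51 mm, lying loose in the wire rest with its middle about 82 mm above the counter.
- steel_cup: steel cup, 77 mm across and 101 mm tall, loose; origin at the centre of its underside. Not part of the job.
- salt_shaker: glass salt shaker with a steel cap, 41 mm across, 87 mm tall, loose; origin at the centre of its underside. Not part of the job.
- price_card: price card in a wooden block 24 x 62 mm, 59 mm tall, loose; origin at the centre of its underside. Not part of the job.

How it is judged (in metres and radians):
On the way, in this order (a step that is already met when the one before it is completed fails the run):
1. the thermometer is held in the gripper, clear of the counter, its line of sight through the egg's middle (within 15 mm), lens 60 to 150 mm from the middle, and kept still for a second (x of egg_middle in the frame of lens between 0.06 and 0.15 m and y of egg_middle in the frame of lens between -0.015 and 0.015 m and z of egg_middle in the frame of lens between -0.015 and 0.015 m and contact force between the fingers and thermometer above 1 N and linear speed of thermometer below 0.02 m/s and angular speed of thermometer below 0.15 rad/s), for 1 s.
2. the thermometer lies level in its cradle again, lens the same way (within 15 mm lengthwise, 6 mm sideways), and is let go (x of thermometer in the frame of cradle between -0.015 and 0.015 m and y of thermometer in the frame of cradle between -0.006 and 0.006 m and height (world z) of thermometer below 0.034 m and x of lens in the frame of cradle above 0.05 m and angle between thermometer's own z axis and vertical below 0.1 rad and contact force between the fingers and thermometer below 0.1 N and linear speed of thermometer below 0.02 m/s), for 0.2 s.
At the end, for the whole second after the job is handed in: the gripper's fingers are touching the dial and hold it at boost (joint above 1.22 rad), while the thermometer lies level in its cradle, lens the same way as at the start (within 15 mm lengthwise, 6 mm sideways), and the egg still lies in its wire rest (value of joint dial above 1.22 rad and contact force between the fingers and dial above 0.5 N and x of thermometer in the frame of cradle between -0.015 and 0.015 m and y of thermometer in the frame of cradle between -0.006 and 0.006 m and height (world z) of thermometer below 0.034 m and x of lens in the frame of cradle above 0.05 m and angle between thermometer's own z axis and vertical below 0.1 rad and distance between egg_middle and egg_rest above 0.07 m and horizontal distance between egg_middle and egg_rest below 0.012 m); the arm keeps its last pose, push and grip.
It fails at once if the egg is knocked from its place (more than 12 mm) (distance of egg_middle from where it was at the start of the episode above 0.012 m).
It fails at once if the steel cup, salt shaker or price card is shifted more than 25 mm (distance of any of steel_cup, salt_shaker, price_card from where it was at the start of the episode above 0.025 m).
It also fails if it takes over 58 s, if anything falls off the work surface, if the arm or the gripper's body presses on something with over 40 N, if the wrist force passes 120 N, or if a joint passes its speed limit or range.

## Working session

There is one attempt and no reset: what is moved stays moved. The work goes in short steps, Python scripts to look and compute and a tool call to move; the robot and the scene stay as the last step left them, time stands still between calls to the robot, and variables do not carry over. Pictures are saved under pics/ and viewed, at most 10 in all, crops included, and the job is handed in when it is done.

Besides the shell and the picture viewer there is one more tool, called as name([rows], argument=value, ...), one row to a line, values as JSON. move_arm: Moves the arm, as the interface text tells. Its arguments: {"type":"object","properties":{"series":{"type":"array"}},"required":["series"]}

```bash
mkdir -p pics
cat > h.py <<'E'
import numpy as np, cv2
from station import r
def snap(n,f):
    c=r.capture(n); cv2.imwrite(f'pics/{f}.png',cv2.cvtColor(c['img'],cv2.COLOR_RGB2BGR)); return c
def ray(c,uv,z):
    R=cv2.Rodrigues(np.array(c['rvec'],float))[0]; t=np.array(c['tvec'],float).ravel()
    d=R.T@np.linalg.inv(np.array(c['camera_matrix']))@np.array([uv[0],uv[1],1.]); o=-R.T@t
    return o+d*(z-o[2])/d[2]
E
python3 - <<'E'
from h import *
import pickle
s=r.sense(); print(s['tcp_pos'],s['ee_rot'],s['time_s'],s['gripper_width'])
a=snap('top','top0');b=snap('scene','scene0');w=snap('wrist','wr0')
pickle.dump((a,b,w),open('c.pkl','wb'))
for c in(a,b):
    R=cv2.Rodrigues(np.array(c['rvec'],float))[0]; print(-R.T@np.array(c['tvec'],float).ravel(),R[2])
A=a['img'];B=b['img']
cv2.imwrite('pics/both.png',cv2.cvtColor(cv2.resize(np.vstack([A,B]),None,fx=.78,fy=.78),cv2.COLOR_RGB2BGR))
E
```

```text
[ 0.1519685  -0.60567369  0.24646677] [[-9.69986216e-01 -2.43159069e-01 -6.38501881e-04]
 [-2.43159883e-01  9.69983949e-01  2.10024326e-03]
 [ 1.08643382e-04  2.19246505e-03 -9.99997591e-01]] 0.0 0.9989427401320514
[0.41702717 0.0370462  1.23149554] [ 0.10529335  0.00327873 -0.9944358 ]
[-0.08687692  0.57160259  0.71685906] [ 0.58819139 -0.50878836 -0.62862174]
```

View pics/top0.png

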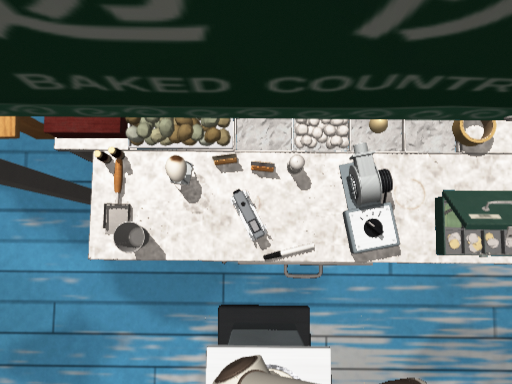

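View pics/scene0.png

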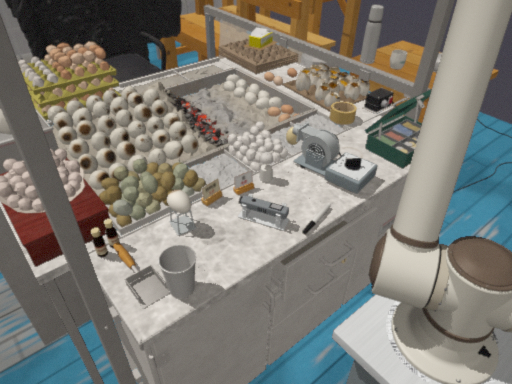

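The top view shows the egg at (176,168), the thermometer and cradle from (238,193) to (265,243), the dial at (374,228), the cup at (130,237) and the shaker at (296,162). I'll zoom in next.

Run:
```python
from h import *
import pickle
a,b,w=pickle.load(open('c.pkl','rb'))
def z(c,x,y,wd,h,f):return cv2.resize(c['img'][y:y+h,x:x+wd],None,fx=f,fy=f,interpolation=cv2.INTER_CUBIC)
A=z(a,215,180,66,75,6); B=z(a,335,180,66,75,6); C=z(b,226,180,66,50,6);D=z(b,300,125,80,50,6)[:, :396]
E=np.vstack([np.hstack([A,B]),np.hstack([C,D])])[:,:]
cv2.imwrite('pics/z1.png',cv2.cvtColor(cv2.resize(E,None,fx=.79,fy=.79),cv2.COLOR_RGB2BGR))
for n,uv,h in [('egg',(176,168),.09),('thA',(238,193),.054),('thB',(265,243),.054),('dial',(374,228),.077),('cup',(130,237),.1),('salt',(296,162),.087),('cardL',(225,160),.05),('cardR',(262,167),.05)]: print(n,ray(a,uv,h).round(3))
```

```text
egg [0.596 0.232 0.09 ]
thA [0.539 0.08  0.054]
thB [0.414 0.011 0.054]
dial [ 0.453 -0.257  0.077]
cup [0.425 0.337 0.1  ]
salt [ 0.614 -0.064  0.087]
cardL [0.624 0.114 0.05 ]
cardR [0.607 0.019 0.05 ]
```

View pics/z1.png

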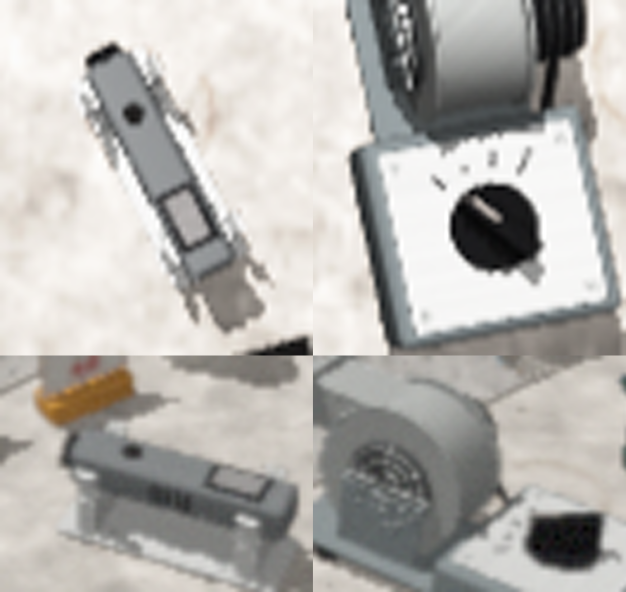

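```bash
cat >> h.py <<'E'
from scipy.spatial.transform import Rotation as Ro
def go(p,yaw_y):  # target TCP, yaw(deg) of tool y axis, pointing down
    s=r.sense(); R=np.array(s['ee_rot']); a=np.radians(yaw_y); y=np.array([np.cos(a),np.sin(a),0]); z=np.array([0,0,-1.])
    T=np.stack([np.cross(y,z),y,z],1)
    print('t',s['time_s'],'tcp',np.round(s['tcp_pos'],4),'xyz mm',(R.T@(np.array(p)-s['tcp_pos'])*1000).round(1),'ang',Ro.from_matrix(R.T@T).as_rotvec().round(3))
E
python3 - <<'E'
from h import *
import pickle
a,b,w=pickle.load(open('c.pkl','rb'))
f=lambda x,y,ox:(ox+x/4.74-.5,180+y/4.74-.5)
L=ray(a,f(102,52,215),.045);Q=ray(a,f(216,262,215),.054);print(L,Q,np.linalg.norm((L-Q)[:2]))
d=(L-Q)[:2];print('yaw',np.degrees(np.arctan2(d[1],d[0])),'mid',(L*.485+Q*.515))
print('dial',ray(a,f(495-313,226,335),.06))
k=[ray(a,f(x-313,y,335),.051) for x,y in[(375,148),(575,108),(617,300),(412,347)]]
for i in range(4): e=k[(i+1)%4]-k[i];print(k[i].round(3),np.linalg.norm(e).round(3),np.degrees(np.arctan2(e[1],e[0])).round(1))
print(np.mean(k,0))
go([.475,.045,.2],119)
E
```

```text
[0.5461622  0.08528204 0.045     ] [0.43392995 0.02311518 0.054     ] 0.12829964046010633
yaw 28.98262034023235 mid [0.48836259 0.0532661  0.049635  ]
dial [ 0.45532537 -0.25856698  0.06      ]
[ 0.497 -0.198  0.051] 0.109 -78.2
[ 0.519 -0.305  0.051] 0.104 -168.9
[ 0.417 -0.325  0.051] 0.112 103.3
[ 0.391 -0.216  0.051] 0.107 9.9
[ 0.45600273 -0.26071305  0.051     ]
t 0.15 tcp [ 0.152  -0.6058  0.2467] xyz mm [-471.6  552.6   47.6] ang [ 0.002  0.    -0.261]
```

move_arm([
  {"grip": 1, "xyz": [-32, 38, 0], "angular": [0, 0, 0]},
  {"grip": 1, "xyz": [-64, 75, 0], "angular": [0, 0, 0]},
  {"grip": 1, "xyz": [-96, 112, 0], "angular": [0, 0, -0.05]},
  {"grip": 1, "xyz": [-128, 150, 0], "angular": [0, 0, -0.1]},
  {"grip": 1, "xyz": [-160, 187, 0], "angular": [0, 0, -0.15]},
  {"grip": 1, "xyz": [-192, 225, 0], "angular": [0, 0, -0.2]},
  {"grip": 1, "xyz": [-224, 262, 0], "angular": [0, 0, -0.26]},
  {"grip": 1, "xyz": [-256, 300, 0], "angular": [0, 0, -0.26]},
  {"grip": 1, "xyz": [-288, 337, 0], "angular": [0, 0, -0.26]},
  {"grip": 1, "xyz": [-320, 375, 0], "angular": [0, 0, -0.26]},
])

```text
time_s: 1.15
tcp_pos: [0.3715, -0.1627, 0.2477]
ee_rot: [[-0.875, -0.485, 0.001], [-0.485, 0.875, 0.0], [-0.001, -0.0, -1.0]]
wrist_force: [1.0, 0.2, -0.8]
gripper_width: 1.001
gripper_force: 0.0
```

```bash
python3 -c "
from h import *
go([.487,.053,.2],119)"
```

```text
t 1.15 tcp [ 0.3715 -0.1627  0.2477] xyz mm [-205.5  132.7   47.8] ang [-0.     0.001 -0.   ]
```

move_arm([
  {"grip": 1, "xyz": [-38, 24, 6], "angular": [0, 0, 0]},
  {"grip": 1, "xyz": [-76, 48, 12], "angular": [0, 0, 0]},
  {"grip": 1, "xyz": [-114, 72, 20], "angular": [0, 0, 0]},
  {"grip": 1, "xyz": [-152, 96, 30], "angular": [0, 0, 0]},
  {"grip": 1, "xyz": [-190, 120, 40], "angular": [0, 0, 0]},
  {"grip": 1, "xyz": [-205, 132, 45], "angular": [0, 0, 0]},
  {"grip": 1, "xyz": [-205, 132, 45], "angular": [0, 0, 0]},
])

```text
time_s: 1.85
tcp_pos: [0.4869, 0.0519, 0.2013]
ee_rot: [[-0.873, -0.487, -0.002], [-0.487, 0.873, -0.001], [0.002, 0.0, -1.0]]
wrist_force: [-0.1, -0.5, -0.6]
gripper_width: 0.998
gripper_force: 0.0
```

Run:
```python
from h import *
import pickle
go([.487,.053,.2],119)
s=r.sense();w=snap('wrist','wr1');pickle.dump((s,w),open('w1.pkl','wb'));print(w['camera_matrix'],w['hand_eye'])
cv2.imwrite('pics/wr1b.png',cv2.resize(cv2.cvtColor(w['img'],cv2.COLOR_RGB2BGR),(800,600)))
```

```text
t 1.85 tcp [0.4869 0.0519 0.2013] xyz mm [-0.6  0.9  1.3] ang [ 0.    -0.002  0.002]
[[297.31863964   0.         256.16407513]
 [  0.         297.31863964 194.09097778]
 [  0.           0.           1.        ]] [[-3.56843230e-04 -9.56381378e-01 -2.92120751e-01  8.09201640e-02]
 [ 9.99999899e-01 -2.61413950e-04 -3.65710960e-04  7.98876296e-04]
 [ 2.73394712e-04 -2.92120852e-01  9.56381374e-01 -1.36770568e-01]
 [ 0.00000000e+00  0.00000000e+00  0.00000000e+00  1.00000000e+00]]
```

View pics/wr1b.png

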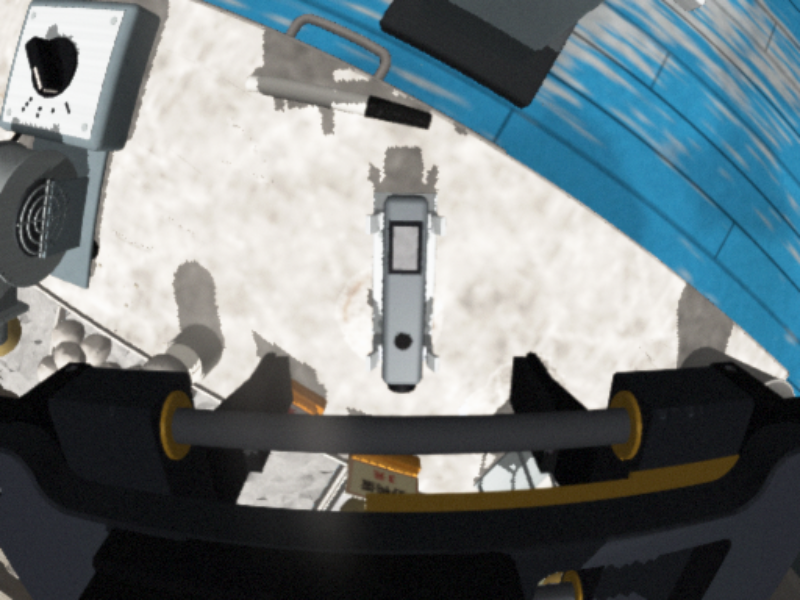

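The wrist view has the thermometer nearly upright in the picture, from its rear at (407,196) to its lens at (402,388), centred between the fingers. The dial is at the upper left, at (50,65).

```bash
cat >> h.py <<'E'
def wray(s,w,uv,z):
    K=np.array(w['camera_matrix']); q=(np.array(uv)-K[:2,2])/K[0,0]; th=np.hypot(*q)
    d=np.r_[q/th*np.sin(th),np.cos(th)]; H=np.array(w['hand_eye']); R=np.array(s['ee_rot'])
    d=R@H[:3,:3]@d; o=R@H[:3,3]+s['tcp_pos']; return o+d*(z-o[2])/d[2]
E
python3 - <<'E'
from h import *
import pickle
s,w=pickle.load(open('w1.pkl','rb'))
k=lambda x,y:(x/1.5625-.2,y/1.5625-.2)
Q=wray(s,w,k(406.5,197),.053);L=wray(s,w,k(402.5,389),.045);D=wray(s,w,k(50,67),.077)
d=(L-Q);print(Q,L,np.linalg.norm(d[:2]),np.degrees(np.arctan2(d[1],d[0])));m=Q+d*64/132;print('origin',m,'dial',D)
go([m[0],m[1],.2],119)
E
```

```text
[0.43046875 0.02551912 0.053     ] [0.54813442 0.08848516 0.045     ] 0.1334538619891564 28.152425821125156
origin [0.48751877 0.05604811 0.04912121] dial [ 0.45427813 -0.23905114  0.077     ]
t 1.9 tcp [0.4862 0.0507 0.2018] xyz mm [-3.7  4.1  1.8] ang [ 0.    -0.002  0.001]
```

move_arm([
  {"grip": 0.8, "xyz": [-2, 2.5, 45], "angular": [0, 0, 0]},
  {"grip": 0.7, "xyz": [-2, 2.5, 90], "angular": [0, 0, 0]},
  {"grip": 0.7, "xyz": [-2, 2.5, 130], "angular": [0, 0, 0]},
  {"grip": 0.7, "xyz": [-2, 2.5, 153], "angular": [0, 0, 0]},
  {"grip": 0.7, "xyz": [-2, 2.5, 153], "angular": [0, 0, 0]},
  {"grip": 0.2, "xyz": [-2, 2.5, 153], "angular": [0, 0, 0]},
  {"grip": 0.2, "xyz": [-2, 2.5, 153], "angular": [0, 0, 0]},
  {"grip": 0.1, "xyz": [-2, 2.5, 153], "angular": [0, 0, 0]},
  {"grip": 0.1, "xyz": [-2, 2.5, 153], "angular": [0, 0, 0]},
  {"grip": 0.1, "xyz": [-2, 2.5, 153], "angular": [0, 0, 0]},
])

```text
time_s: 2.9
tcp_pos: [0.4875, 0.0536, 0.0503]
ee_rot: [[-0.875, -0.485, 0.002], [-0.485, 0.875, 0.001], [-0.002, -0.0, -1.0]]
wrist_force: [-0.3, 1.0, 1.5]
gripper_width: 0.329
gripper_force: 0.7
```

move_arm([
  {"grip": 0.1, "xyz": [0, 0, 0], "angular": [0, 0, 0]},
  {"grip": 0.1, "xyz": [0, 0, 0], "angular": [0, 0, 0]},
  {"grip": 0.1, "xyz": [0, 0, -10], "angular": [0, 0, 0]},
  {"grip": 0.1, "xyz": [0, 0, -30], "angular": [0, 0, 0]},
  {"grip": 0.1, "xyz": [0, 0, -50], "angular": [0, 0, 0]},
  {"grip": 0.1, "xyz": [0, 0, -50], "angular": [0, 0, 0]},
])

```text
time_s: 3.5
tcp_pos: [0.4888, 0.054, 0.1022]
ee_rot: [[-0.874, -0.485, 0.005], [-0.485, 0.874, 0.002], [-0.006, -0.001, -1.0]]
wrist_force: [0.6, 0.0, -2.3]
gripper_width: 0.318
gripper_force: 29.9
```

Run:
```python
from h import *
import pickle
a,b,_=pickle.load(open('c.pkl','rb'))
c=snap('scene','sc1'); pickle.dump(c,open('sc1.pkl','wb'))
def z(c,x,y,wd,h,f):return cv2.resize(c['img'][y:y+h,x:x+wd],None,fx=f,fy=f,interpolation=cv2.INTER_CUBIC)
E=np.hstack([z(a,155,145,50,50,7),z(b,155,180,50,50,7)])
F=cv2.resize(c['img'][130:260,150:320],(700,535)); 
cv2.imwrite('pics/z2.png',cv2.cvtColor(cv2.resize(np.vstack([E,F]),None,fx=.67,fy=.67),cv2.COLOR_RGB2BGR))
```

```text
(no output)
```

View pics/z2.png

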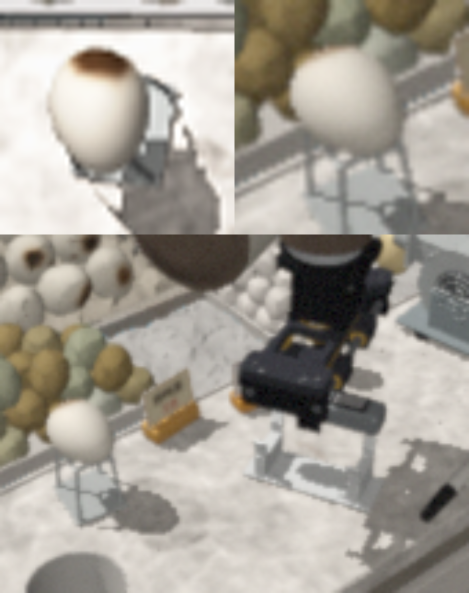

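The thermometer is lifted and held at 30 N. In the enlarged crops the egg is centred at (97,108) in the top view and (111,101) in the scene view.

Run:
```python
from h import *
import pickle
a,b,_=pickle.load(open('c.pkl','rb'))
k=7*.67
ua=(155+97/k-.5,145+108/k-.5); ub=(155+111/k-.5,180+101/k-.5)
A=ray(a,ua,.082);B=ray(b,ub,.082);print(A,B)
P=[]
for c in(a,b):
    P.append(np.array(c['camera_matrix'])@np.c_[cv2.Rodrigues(np.array(c['rvec'],float))[0],np.array(c['tvec'],float).ravel()])
X=cv2.triangulatePoints(P[0],P[1],np.array(ua),np.array(ub)).ravel();print(X[:3]/X[3])
e=(A+B)/2; s=r.sense(); yaw=57; d=np.array([np.cos(np.radians(yaw)),np.sin(np.radians(yaw))])
go([*(e[:2]-.168*d),0.048+.040],yaw+90)
```

```text
[0.59818775 0.23587029 0.082     ] [0.60149049 0.2373126  0.082     ]
[0.59883153 0.23672744 0.08306842]
t 3.55 tcp [0.4877 0.0537 0.1007] xyz mm [-38.3  26.8  12.8] ang [-0.001  0.003 -0.489]
```

move_arm([
  {"grip": 0.1, "xyz": [-8, 6, 2], "angular": [0, 0, -0.09]},
  {"grip": 0.1, "xyz": [-16, 11, 4], "angular": [0, 0, -0.2]},
  {"grip": 0.1, "xyz": [-24, 17, 7], "angular": [0, 0, -0.3]},
  {"grip": 0.1, "xyz": [-32, 22, 10], "angular": [0, 0, -0.4]},
  {"grip": 0.1, "xyz": [-38, 26, 12], "angular": [0, 0, -0.489]},
  {"grip": 0.1, "xyz": [-38, 26, 12], "angular": [0, 0, -0.489]},
])

```text
time_s: 4.15
tcp_pos: [0.5074, 0.0948, 0.0862]
ee_rot: [[-0.544, -0.839, -0.002], [-0.839, 0.544, -0.001], [0.002, 0.001, -1.0]]
wrist_force: [0.2, -0.2, -0.8]
gripper_width: 0.315
gripper_force: 29.9
```

Run:
```python
from h import *
import pickle
go([.508,.0955,.0895],147)
s=r.sense(); R=np.array(s['ee_rot']); d=R[:,1]; e=np.array([.5995,.2365,.082])-s['tcp_pos']
print('lateral mm',e@d*1000,'ahead',-e@R[:,0]*1000-68,'lens z guess',s['tcp_pos'][2]-.0075)
c=snap('scene','sc2'); t=snap('top','tp2')
def z(c,x,y,wd,h,f):return cv2.resize(c['img'][y:y+h,x:x+wd],None,fx=f,fy=f,interpolation=cv2.INTER_CUBIC)
E=np.hstack([z(c,150,150,120,90,4),z(t,160,140,75,90,4)])
cv2.imwrite('pics/z3.png',cv2.cvtColor(E,cv2.COLOR_RGB2BGR))
```

```text
t 4.15 tcp [0.5074 0.0948 0.0862] xyz mm [-0.9 -0.1 -3.3] ang [ 0.001 -0.002  0.   ]
lateral mm -0.14354025969929862 ahead 101.04306397023765 lens z guess 0.07867793620852512
```

View pics/z3.png

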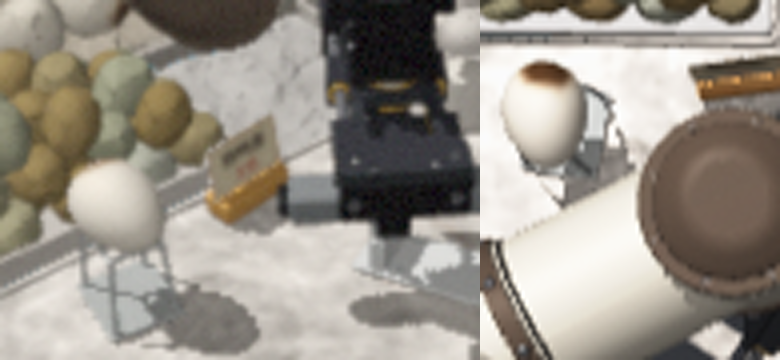

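The lens collar shows at crop (283,190), level with the egg and pointing at it. I'll raise 3 mm and hold.

move_arm([
  {"grip": 0.1, "xyz": [-1, 0, -3], "angular": [0, 0, 0]},
  {"grip": 0.1, "xyz": [-1, 0, -3], "angular": [0, 0, 0]},
  {"grip": 0.1, "xyz": [-1, 0, -3], "angular": [0, 0, 0]},
  {"grip": 0.1, "xyz": [-1, 0, -3], "angular": [0, 0, 0]},
  {"grip": 0.1, "xyz": [-1, 0, -3], "angular": [0, 0, 0]},
  {"grip": 0.1, "xyz": [-1, 0, -3], "angular": [0, 0, 0]},
  {"grip": 0.1, "xyz": [-1, 0, -3], "angular": [0, 0, 0]},
  {"grip": 0.1, "xyz": [-1, 0, -3], "angular": [0, 0, 0]},
  {"grip": 0.1, "xyz": [-1, 0, -3], "angular": [0, 0, 0]},
  {"grip": 0.1, "xyz": [-1, 0, -3], "angular": [0, 0, 0]},
])

```text
time_s: 5.25
tcp_pos: [0.5083, 0.0953, 0.0905]
ee_rot: [[-0.545, -0.839, -0.0], [-0.839, 0.545, -0.0], [0.0, 0.0, -1.0]]
wrist_force: [-0.5, -0.2, 0.1]
gripper_width: 0.321
gripper_force: 29.9
```

Run:
```python
from h import *
import pickle
a,b,_=pickle.load(open('c.pkl','rb'))
print(cv2.projectPoints(np.array([[.5444,.1519,.079]]),np.array(b['rvec'],float),np.array(b['tvec'],float),np.array(b['camera_matrix']),None)[0])
s=r.sense();print(s['tcp_pos'],s['time_s'])
```

```text
[[[220.09406263 199.71964731]]]
[0.50832229 0.09534266 0.09052621] 5.25
```

move_arm([
  {"grip": 0.1, "xyz": [0, 0, 0], "angular": [0, 0, 0]},
  {"grip": 0.1, "xyz": [0, 0, 0], "angular": [0, 0, 0]},
  {"grip": 0.1, "xyz": [0, 0, 0], "angular": [0, 0, 0]},
  {"grip": 0.1, "xyz": [0, 0, 0], "angular": [0, 0, 0]},
  {"grip": 0.1, "xyz": [0, 0, 0], "angular": [0, 0, 0]},
  {"grip": 0.1, "xyz": [0, 0, 0], "angular": [0, 0, 0]},
  {"grip": 0.1, "xyz": [0, 0, 0], "angular": [0, 0, 0]},
  {"grip": 0.1, "xyz": [0, 0, 0], "angular": [0, 0, 0]},
])

```text
time_s: 6.05
tcp_pos: [0.5084, 0.0954, 0.0906]
ee_rot: [[-0.545, -0.839, 0.0], [-0.839, 0.545, 0.0], [-0.0, -0.0, -1.0]]
wrist_force: [-0.5, -0.2, -0.8]
gripper_width: 0.323
gripper_force: 29.9
```

move_arm([
  {"grip": 0.1, "xyz": [9, -1, -2], "angular": [0, 0, 0.1]},
  {"grip": 0.1, "xyz": [19, -2, -4], "angular": [0, 0, 0.2]},
  {"grip": 0.1, "xyz": [28, -3, -6], "angular": [0, 0, 0.3]},
  {"grip": 0.1, "xyz": [38, -4, -8], "angular": [0, 0, 0.4]},
  {"grip": 0.1, "xyz": [46.7, -5.1, -9], "angular": [0, 0, 0.489]},
  {"grip": 0.1, "xyz": [46.7, -5.1, -9], "angular": [0, 0, 0.489]},
  {"grip": 0.1, "xyz": [46.7, -5.1, 5], "angular": [0, 0, 0.489]},
  {"grip": 0.1, "xyz": [46.7, -5.1, 20], "angular": [0, 0, 0.489]},
  {"grip": 0.1, "xyz": [46.7, -5.1, 32], "angular": [0, 0, 0.489]},
  {"grip": 0.1, "xyz": [46.7, -5.1, 38], "angular": [0, 0, 0.489]},
])

```text
time_s: 7.05
tcp_pos: [0.487, 0.0535, 0.0516]
ee_rot: [[-0.874, -0.486, -0.001], [-0.486, 0.874, -0.001], [0.001, 0.0, -1.0]]
wrist_force: [0.1, -0.2, -1.0]
gripper_width: 0.317
gripper_force: 29.9
```

Lower the last 3 mm, open partly, and rise straight up.

move_arm([
  {"grip": 0.1, "xyz": [0, 0, 2], "angular": [0, 0, 0]},
  {"grip": 0.1, "xyz": [0, 0, 3], "angular": [0, 0, 0]},
  {"grip": 0.7, "xyz": [0, 0, 3], "angular": [0, 0, 0]},
  {"grip": 0.7, "xyz": [0, 0, 3], "angular": [0, 0, 0]},
  {"grip": 0.7, "xyz": [0, 0, 3], "angular": [0, 0, 0]},
  {"grip": 0.7, "xyz": [0, 0, 3], "angular": [0, 0, 0]},
  {"grip": 0.7, "xyz": [0, 0, -20], "angular": [0, 0, 0]},
  {"grip": 0.7, "xyz": [0, 0, -60], "angular": [0, 0, 0]},
  {"grip": 0.7, "xyz": [0, 0, -105], "angular": [0, 0, 0]},
  {"grip": 0.7, "xyz": [0, 0, -145], "angular": [0, 0, 0]},
])

```text
time_s: 8.05
tcp_pos: [0.4872, 0.0533, 0.1996]
ee_rot: [[-0.875, -0.485, 0.001], [-0.485, 0.875, 0.0], [-0.001, -0.0, -1.0]]
wrist_force: [1.8, 0.6, -0.6]
gripper_width: 0.702
gripper_force: 0.0
```

Run:
```python
from h import *
import pickle
go([.453,-.258,.20],11+40+90)
s=r.sense();w=snap('wrist','wr3')
cv2.imwrite('pics/wr3b.png',cv2.resize(cv2.cvtColor(w['img'],cv2.COLOR_RGB2BGR),(800,600)))
```

```text
t 8.05 tcp [0.4872 0.0533 0.1996] xyz mm [ 180.9 -255.7   -0.4] ang [-0.     0.001 -0.384]
```

View pics/wr3b.png

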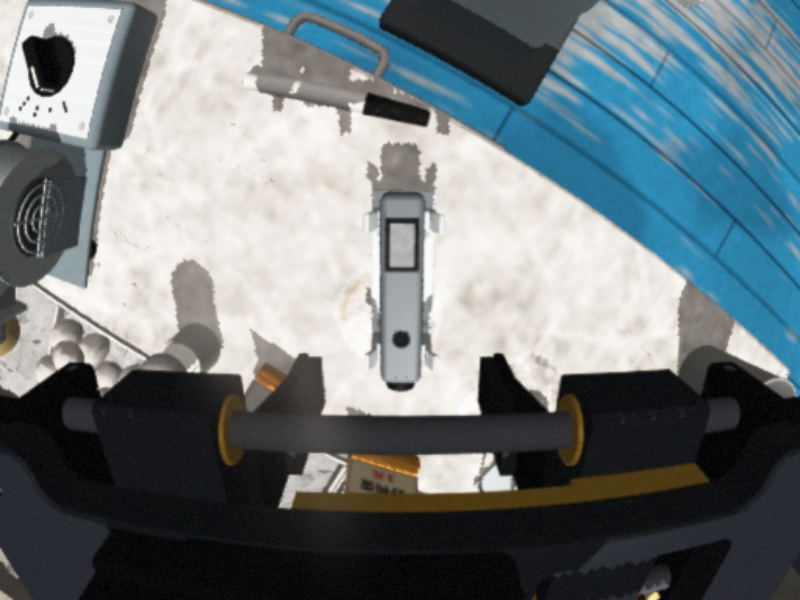

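The thermometer lies back in its cradle in the wrist view, from (402,195) to (402,388), the same as before. I'm going to hover over the dial.

move_arm([
  {"grip": 0.6, "xyz": [26, -36, 0], "angular": [0, 0, -0.06]},
  {"grip": 0.5, "xyz": [52, -72, 0], "angular": [0, 0, -0.12]},
  {"grip": 0.4, "xyz": [78, -109, 0], "angular": [0, 0, -0.18]},
  {"grip": 0.4, "xyz": [104, -146, 0], "angular": [0, 0, -0.24]},
  {"grip": 0.4, "xyz": [130, -182, 0], "angular": [0, 0, -0.3]},
  {"grip": 0.4, "xyz": [156, -219, 0], "angular": [0, 0, -0.36]},
  {"grip": 0.4, "xyz": [180, -255, 0], "angular": [0, 0, -0.384]},
  {"grip": 0.4, "xyz": [180, -255, 0], "angular": [0, 0, -0.384]},
])

```text
time_s: 8.9
tcp_pos: [0.4525, -0.2608, 0.197]
ee_rot: [[-0.634, -0.773, -0.0], [-0.773, 0.634, -0.001], [0.001, -0.0, -1.0]]
wrist_force: [-0.3, -0.0, -0.8]
gripper_width: 0.394
gripper_force: 0.0
```

Run:
```python
from h import *
import pickle
go([.4555,-.2595,.0845],141)
s=r.sense();w=snap('wrist','wr4');pickle.dump((s,w),open('w4.pkl','wb'))
cv2.imwrite('pics/wr4b.png',cv2.resize(cv2.cvtColor(w['img'][90:290,120:390],cv2.COLOR_RGB2BGR),None,fx=2.9,fy=2.9,interpolation=cv2.INTER_CUBIC))
```

```text
t 8.9 tcp [ 0.4525 -0.2608  0.197 ] xyz mm [ -3.   -1.5 112.5] ang [-0.    -0.001 -0.006]
```

View pics/wr4b.png

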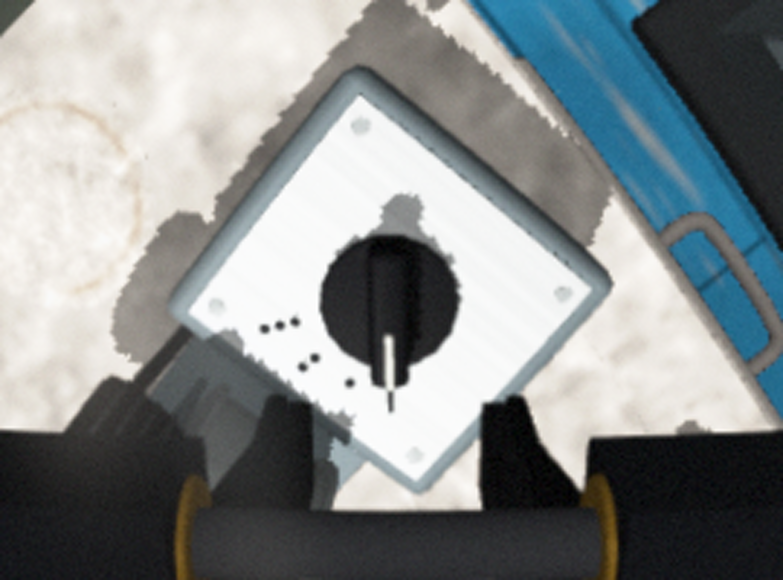

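The bar is upright in the picture, so it lines up with the jaws. The skirt centre is at (390,300) and the pointer end at (390,385).

Run:
```python
from h import *
import pickle
s,w=pickle.load(open('w4.pkl','rb'))
k=lambda x,y:(120+x/2.9-.33,90+y/2.9-.33)
c=wray(s,w,k(390,301),.055);A=wray(s,w,k(389,385),.077);B=wray(s,w,k(392,245),.077);print(c,A,B,(A+B)/2,np.linalg.norm(A-B))
d=A-B;print(np.degrees(np.arctan2(d[1],d[0]))+90)
go([*c[:2],.0845],141)
```

```text
[ 0.45577922 -0.25864242  0.055     ] [ 0.46962784 -0.24209513  0.077     ] [ 0.43959977 -0.27709134  0.077     ] [ 0.45461381 -0.25959324  0.077     ] 0.04611311410616139
139.36916509192577
t 8.95 tcp [ 0.4525 -0.259   0.1969] xyz mm [ -2.4  -2.3 112.4] ang [ 0.001 -0.    -0.005]
```

move_arm([
  {"grip": 0.4, "xyz": [-2.5, -1.5, 40], "angular": [0, 0, 0]},
  {"grip": 0.4, "xyz": [-2.5, -1.5, 80], "angular": [0, 0, 0]},
  {"grip": 0.4, "xyz": [-2.5, -1.5, 105], "angular": [0, 0, 0]},
  {"grip": 0.4, "xyz": [-2.5, -1.5, 113], "angular": [0, 0, 0]},
  {"grip": 0.4, "xyz": [-2.5, -1.5, 113], "angular": [0, 0, 0]},
  {"grip": 0.4, "xyz": [-2.5, -1.5, 113], "angular": [0, 0, 0]},
])

```text
time_s: 9.55
tcp_pos: [0.4571, -0.2556, 0.0855]
ee_rot: [[-0.629, -0.778, 0.002], [-0.778, 0.629, -0.001], [-0.001, -0.002, -1.0]]
wrist_force: [0.3, -0.3, 0.6]
gripper_width: 0.404
gripper_force: 0.0
```

move_arm([
  {"grip": 0.0, "xyz": [0, 0, 0], "angular": [0, 0, 0]},
  {"grip": 0.0, "xyz": [0, 0, 0], "angular": [0, 0, 0]},
  {"grip": 0.0, "xyz": [0, 0, 0], "angular": [0, 0, 0]},
  {"grip": 0.0, "xyz": [0, 0, 0], "angular": [0, 0, 0]},
  {"grip": 0.0, "xyz": [0, 0, 0], "angular": [0, 0, 0]},
])

```text
time_s: 10.05
tcp_pos: [0.4584, -0.2572, 0.0855]
ee_rot: [[-0.629, -0.778, 0.006], [-0.778, 0.629, -0.003], [-0.001, -0.006, -1.0]]
wrist_force: [3.1, -4.7, -1.7]
gripper_width: 0.147
gripper_force: 30.0
```

move_arm([
  {"grip": 0.0, "xyz": [1, -2, 0], "angular": [0, 0, 0]},
  {"grip": 0.0, "xyz": [1, -2, 0], "angular": [0, 0, 0.1]},
  {"grip": 0.0, "xyz": [1, -2, 0], "angular": [0, 0, 0.2]},
  {"grip": 0.0, "xyz": [1, -2, 0], "angular": [0, 0, 0.3]},
  {"grip": 0.0, "xyz": [1, -2, 0], "angular": [0, 0, 0.4]},
  {"grip": 0.0, "xyz": [1, -2, 0], "angular": [0, 0, 0.5]},
  {"grip": 0.0, "xyz": [1, -2, 0], "angular": [0, 0, 0.6]},
  {"grip": 0.0, "xyz": [1, -2, 0], "angular": [0, 0, 0.6]},
])

```text
time_s: 10.85
tcp_pos: [0.459, -0.2581, 0.0855]
ee_rot: [[-0.958, -0.286, 0.005], [-0.286, 0.958, -0.001], [-0.004, -0.002, -1.0]]
wrist_force: [3.9, 0.5, 0.8]
gripper_width: 0.146
gripper_force: 30.0
```

```bash
python3 -c "
from h import *
s=r.sense();print(s['joints'],s['moment'],s['wrist_force'])
go([.4553,-.259,.0845],141-78)"
```

```text
[-1.16864048e+01  2.28242468e+01 -2.53559061e+01  9.47704354e-03
 -4.15456959e+01 -6.16810189e+01] [ 0.22676145 -1.14735261  0.02237451] [3.93796372 0.46178217 0.82042484]
t 10.85 tcp [ 0.459  -0.2581  0.0855] xyz mm [3.8 0.2 1. ] ang [-0.001  0.005  0.762]
```

move_arm([
  {"grip": 0.0, "xyz": [0, 0, 0], "angular": [0, 0, 0.1]},
  {"grip": 0.0, "xyz": [0, 0, 0], "angular": [0, 0, 0.2]},
  {"grip": 0.0, "xyz": [0, 0, 0], "angular": [0, 0, 0.3]},
  {"grip": 0.0, "xyz": [0, 0, 0], "angular": [0, 0, 0.4]},
  {"grip": 0.0, "xyz": [0, 0, 0], "angular": [0, 0, 0.5]},
  {"grip": 0.0, "xyz": [0, 0, 0], "angular": [0, 0, 0.6]},
  {"grip": 0.0, "xyz": [0, 0, 0], "angular": [0, 0, 0.7]},
  {"grip": 0.0, "xyz": [0, 0, 0], "angular": [0, 0, 0.77]},
  {"grip": 0.0, "xyz": [0, 0, 0], "angular": [0, 0, 0.77]},
  {"grip": 0.0, "xyz": [0, 0, 0], "angular": [0, 0, 0.77]},
])

```text
time_s: 11.85
tcp_pos: [0.4589, -0.2593, 0.0855]
ee_rot: [[-0.888, 0.459, 0.005], [0.459, 0.888, -0.003], [-0.005, -0.0, -1.0]]
wrist_force: [3.0, -4.7, -0.2]
gripper_width: 0.146
gripper_force: 30.0
```

Run:
```python
from h import *
s=r.sense();print(s['moment'],s['wrist_force'],s['gripper_force'])
go([.4553,-.259,.0845],141-78)
w=snap('wrist','wr5');t=snap('top','tp5')
E=np.hstack([cv2.resize(w['img'],(512,384)),cv2.resize(t['img'][130:260,160:256],(284,384),interpolation=cv2.INTER_CUBIC)])
cv2.imwrite('pics/wr5b.png',cv2.cvtColor(E,cv2.COLOR_RGB2BGR))
```

```text
[-1.56064356 -1.03672374 -0.06802757] [ 2.95724023 -4.69059987 -0.19277242] 29.98541682958603
t 11.85 tcp [ 0.4589 -0.2593  0.0855] xyz mm [ 3.3 -1.4  0.9] ang [-0.     0.005 -0.006]
```

View pics/wr5b.png

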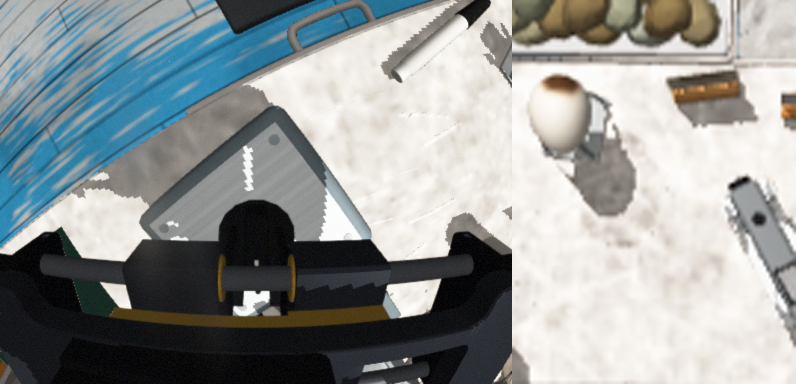

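The bar is still clamped in line with the fingers at (256,265), 1.37 rad from off. The thermometer and egg are in place in the top crop. I'll check that the hold is steady, then hand in.

move_arm([
  {"grip": 0.0, "xyz": [0, 0, 0], "angular": [0, 0, 0]},
  {"grip": 0.0, "xyz": [0, 0, 0], "angular": [0, 0, 0]},
  {"grip": 0.0, "xyz": [0, 0, 0], "angular": [0, 0, 0]},
  {"grip": 0.0, "xyz": [0, 0, 0], "angular": [0, 0, 0]},
  {"grip": 0.0, "xyz": [0, 0, 0], "angular": [0, 0, 0]},
])

```text
time_s: 12.45
tcp_pos: [0.4589, -0.2593, 0.0854]
ee_rot: [[-0.888, 0.459, 0.005], [0.459, 0.888, -0.002], [-0.005, -0.0, -1.0]]
wrist_force: [3.8, -5.2, -0.3]
gripper_width: 0.146
gripper_force: 30.0
```

Run:
```python
from h import *
s=r.sense();print(s['moment'],s['wrist_force'],s['gripper_force'],s['gripper_width'],np.array(s['ee_rot'])[:,1])
print(r.finish_job())
```

```text
[-1.53482    -1.07157615 -0.07170206] [ 3.81432944 -5.2248757  -0.32296366] 29.98510390520096 0.14586546081815432 [ 4.59406152e-01  8.88226308e-01 -1.12360409e-04]
the job is handed in; nothing more can be done
None
```

I took the egg reading, laid the thermometer back in its cradle, and handed the job in at about 12.5 s with the gripper holding the dial at boost (about 1.37 rad, worked out from the gripper's turn); the hand-in gave no verdict.

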